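# Load the slide imager and hold its shutter open at the mark

## Task

Set the slide cassette gently and flat inside the imager's open drawer, let go of it and slide the drawer fully shut. Only then pull the spring-return shutter tab out until its pointer lines up with the index mark on the rail, and keep holding it there with the gripper: the program finishes while still holding it at the mark. Leave everything else on the bench where it is.

Things in the scene. Friction and masses are not known exactly. Their poses are not given: they have to be found in the camera images.
- imager: slide imager, fixed white box 260 deep, 400 wide, 120 mm high. Origin: middle of its front face at bench level; x into the box (away from the robot), y to the robot's left, z up. Drawer in its left half (centre line y = +110), shutter pull in its right half (y = -120). A round lamp housing (radius 50, 65 mm tall) stands on top at x = 170, y = -100. Turned by up to 0.2 rad.
- cassette: grey plastic slide cassette: flat plate 90 (x) x 70 (y) x 12 mm with two glass slides and, in the middle, an upright grip fin 44 long (x), 12 thick (y), rising from 12 to 38 mm. Origin: centre of the underside; z up. About 0.12 kg. Starts flat on the bench, right of the shutter pull, at a yaw within 0.8 rad of the imager's.
- drawer (a joint): how far the specimen drawer is out, m: 0 fully shut, 0.125 fully open; starts 0.110 to 0.122. Slides along the imager's x (pushing towards the imager's +x shuts it), friction about 1.5 N, stays where it is left.
- drawer_in (a point): centre of the drawer's inner floor, 60 mm above the bench, axes as the imager's. The tray inside is 117 (x) x 132 (y) mm, its 4 mm walls 30 mm high; the 12 mm thick front panel (160 wide) rises to 113 mm above the bench. The slot it shuts into is 52 mm high above this floor. The cassette fits with its length along the imager's x.
- drawer_handle (a point): middle of the drawer's steel bar handle: bar 100 mm long along the imager's y, 11 mm thick, its middle 35 mm in front of the drawer's front panel, 94 mm above the bench. It moves with the drawer; pushing it towards the imager shuts the drawer.
- shutter (a joint): how far the shutter pull is out, m: 0 home (where it starts), stop at 0.065. Pulled towards the robot along the imager's -x. A spring always draws it home: 5 N at home rising to about 11 N at 0.050.
- shutter_tab (a point): grip point of the shutter pull: a black upright tab 10 thick (imager's x), 36 wide (y), from 30 to 96 mm above the bench, on a horizontal 12 mm rod from the front face. This point is in its middle, 78 mm above the bench, 65 mm in front of the front face when home. Moves with the pull.
- pointer (a point): tip of the small steel pointer (4 mm thick in x) at the left foot of the shutter tab, 38 mm above the bench, in line with the tab's mid-plane (same imager x as shutter_tab). Moves with the pull.
- mark_blade (a point): tip of the index mark: a small steel blade, 4 mm thick in x, 38 mm above the bench, on a dark clamp fixed astride the aluminium rail (12 wide, 28 high, 130 long) that runs out of the front face 50 mm left of the shutter rod. Axes as the imager's. Lined up: pointer and blade have the same imager x, tips facing. Lies 25 to 50 mm nearer the robot than the pointer's home.
- dish: closed round dish, 90 mm across, 18 mm high, bystander, in front of the imager (origin under its centre)
- flask: clear flat flask, 65 x 50 x 24 mm, with a screw cap on a neck along its x, bystander, left of the drawer (origin under its centre)
- slide_box: white closed slide box 85 x 50 x 30 mm without fin, bystander, right of the cassette (origin under its centre)
- pen: marker pen 125 mm long, 12 mm thick, lying on top of the imager over the drawer, bystander (origin under its middle, x along it)
- jar: small jar, 44 mm across, 50 mm high, bystander (origin under its centre)
- wash_bottle: white bottle, 64 mm across, 150 mm high, bystander, far left (origin under its centre)
There are look-alikes about, which are no part of the job. What is shaped like the cassette but blue or green is not meant.

How it is judged:
On the way, in this order (a step that is already met when the one before it is completed fails the run):
1. the cassette lies flat in the open drawer, released (x of cassette in the frame of drawer_in between -0.03 and 0.03 m and y of cassette in the frame of drawer_in between -0.04 and 0.04 m and z of cassette in the frame of drawer_in between -0.006 and 0.006 m and angle between cassette's own z axis and vertical below 0.12 rad and contact force between the fingers and cassette below 0.1 N and value of joint drawer above 0.06 m and linear speed of cassette below 0.03 m/s), for 0.2 s.
2. the drawer is fully shut with the cassette inside (x of cassette in the frame of drawer_in between -0.03 and 0.03 m and y of cassette in the frame of drawer_in between -0.04 and 0.04 m and z of cassette in the frame of drawer_in between -0.006 and 0.006 m and angle between cassette's own z axis and vertical below 0.12 rad and value of joint drawer below 0.005 m), for 0.2 s.
At the end, for the whole second after the job is handed in: Cassette flat on the drawer floor, within 30 x 40 mm of its middle, released; drawer within 5 mm of shut; the fingers hold the shutter tab still against its spring (over 2 N) with the pointer within 4 mm of the index mark, through the last second (all of step 2 and contact force between the fingers and cassette below 0.1 N and x of pointer in the frame of mark_blade between -0.004 and 0.004 m and value of joint shutter above 0.015 m and velocity of joint shutter between -0.01 and 0.01 m/s and contact force between the fingers and shutter above 2 N); the arm keeps its last pose, push and grip.
It fails at once if the shutter is pulled out (over 10 mm) while the drawer is open (over 20 mm) (value of joint shutter above 0.01 m and value of joint drawer above 0.02 m).
It fails at once if the cassette is dropped into the drawer instead of being set down (falls freely at over 0.4 m/s) (contact force between the fingers and cassette below 0.1 N and linear speed of cassette above 0.4 m/s and z of cassette in the frame of drawer_in above 0.003 m and horizontal distance between cassette and drawer_in below 0.08 m).
It fails at once if a bystander is moved by more than 30 mm (distance of any of dish, flask, slide_box, pen, jar, wash_bottle from where it was at the start of the episode above 0.03 m).
It also fails if it takes over 72 s, if anything falls off the work surface, if the arm or the gripper's body presses on something with over 40 N, if the wrist force passes 120 N, or if a joint passes its speed limit or range.

## Robot

A 6-joint arm with a two-finger parallel gripper is mounted at the origin on the work surface. World frame = base frame: x ahead of the robot, y to its left, z up, the work surface at z = 0. Lengths are in m, angles in rad, forces in N, time in s.
With the tool pointing down it reaches from about 0.2 to 0.875 m from the base axis. Payload 3.4 kg.
Tool frame: the origin (TCP) lies at the very end of the fingers, on their centre line; the grasp point (between the pads) lies manip.pinch_z behind it (manip.pinch_z is the distance from the TCP to the grasp point, in m); z points along the fingers, y is the line along which they close (so a half turn about z gives the same grasp; the last joint's range is limited). The gripper opens to 94 mm and grips with 3 to 60 N. Pads are 16 mm wide; open, the fingers measure 119 mm over their backs; the gripper's body (75 mm by 177 mm) begins 78 mm behind the grasp point.
Start: joints at [-1.36, 0.276, 1.505, -0, 1.361, -0.121], TCP at [0.187, -0.544, 0.205] pointing down, gripper open.
Joint ranges: [-2.89, 2.89], [-0.75, 2.08], [0.22, 2.7], [-1.18, 4.32], [0.11, 2.71], [-2.7, 2.7]. Speed limits (rad/s): [2.57, 2.57, 3.14, 3.14, 3.14, 3.14].

## Interface

Orientations are given as a 3x3 rotation matrix whose columns are the frame's x, y, z axes.
In Python, from plant import telemetry, get_image, calibration, manip gives the robot as it stands.
- The arm moves only by the tool move_arm, never from a script. Its argument "steps" is a list of rows, each a list of 5 numbers: the closure in counts, from 0 (fully open) to 255 (shut), then the shift along the tool's x, y, z in cm, then the turn about the tool's z in degrees. In form: [[claw, dx, dy, dz, spin], ...]. A call has 1 to 10 rows; each row shifts and turns the commanded pose from where the row before left it, along the tool's axes as they then stand; what a row does not reach is not made up. A row lasts 1/12 s, in which the tool goes at most 41.7 mm and 7.16 degrees, less where a joint would pass 70% of its speed; a pose out of reach is approached as far as the arm can. A call with a gripper value outside its range is refused whole. The fingers move at their own pace and stop on an object; the grip force is fixed at half the most. Time passes only in rows, so rows that do not move let the fingers close. It gives the time, the measured TCP pose, the force, the opening and the grip force at its end, in the units of the state.
- telemetry.observe(): the state, without advancing time (a new reading comes with each control period).
- get_image(name): name is "scene" or "top" or "wrist"; returns the picture (400x640x3 uint8, red, green, blue); there is no depth.
- calibration(name): a dict with "mtx" (3x3 intrinsics, pixels), "k1" (the pictures are not rectified: a ray, as slopes to the right and down, at radius r is drawn at 1 + k1 r^2 times it, then the intrinsics apply), "T" (4x4, takes a point from camera to world coordinates). Camera axes: x right, y up, looking along -z (the intrinsics and any distortion apply to the point x, -y, -z); pixel columns grow to the right and rows downward; lengths in m; the calibration is good to about 2 mm. A picture is of the moment at which its call begins: read the wrist's pose just before it. calibration takes no time and is no camera call; for the wrist camera it gives the pose at the moment of the call.
- manip.job_done(): hands the job in; it is judged then, once.
The state is a dict: "time_s": time; "q": joint angles; "joint_vel": joint speeds; "effort": joint torques, N m; "position": TCP position; "ee_rot": TCP orientation; "ft_force": force on the tool from outside, world axes, zero at the start; "wrist_torque": the same for the moment, N m; "width": opening from 0.0 (shut) to 1.0 (fully open); "finger_force": force on a finger pad.
Only numpy, scipy, OpenCV 4.12 (cv2) and the standard library are available. Lean on these libraries where they do the work, as an engineer would, in place of code of your own. Each camera call takes 0.05 s, during which the arm holds its last target. There are 200 camera calls.

## Working session

There is one attempt and no reset: what is moved stays moved. The work goes in short steps, Python scripts to look and compute and a tool call to move; the robot and the scene stay as the last step left them, time stands still between calls to the robot, and variables do not carry over. Pictures are saved under pics/ and viewed, at most 11 in all, crops included, and the job is handed in when it is done.

Besides the shell and the picture viewer there is one more tool, called after "Call:" by a JSON object that holds its "method" and its "body", one argument or row to a line. move_arm: Moves the arm, as the interface text tells. Its arguments: {"type":"object","properties":{"steps":{"type":"array","items":{"type":"array","items":{"type":"number"}}}},"required":["steps"]}

```bash
mkdir -p pics
python3 - <<'E'
from plant import *
import cv2
for n in ("scene","top"):
    im=get_image(n); cv2.imwrite(f"pics/{n}0.png",im[:,:,::-1]); c=calibration(n); print(n,c)
s=telemetry.observe(); print(s, manip.pinch_z)
E
```

```text
scene {'mtx': array([[456.61780033,   0.        , 322.56680959],
       [  0.        , 456.61780033, 200.73508795],
       [  0.        ,   0.        ,   1.        ]]), 'k1': -0.06419411526786382, 'T': array([[ 0.35324193, -0.59754645,  0.71983219,  1.54412485],
       [ 0.93542174,  0.21378427, -0.28157139, -0.33742231],
       [ 0.01436318,  0.7728095 ,  0.63447551,  0.95123265],
       [ 0.        ,  0.        ,  0.        ,  1.        ]])}
top {'mtx': array([[431.3311828 ,   0.        , 311.86619298],
       [  0.        , 431.3311828 , 200.72347017],
       [  0.        ,   0.        ,   1.        ]]), 'k1': 0.023157664238461134, 'T': array([[ 0.02978753,  0.98550528, -0.16700911,  0.32036121],
       [-0.99940472,  0.03227361,  0.01219102,  0.06785598],
       [ 0.01740431,  0.16654655,  0.98587998,  1.35688488],
       [ 0.        ,  0.        ,  0.        ,  1.        ]])}
{'time_s': 0.1, 'q': array([-1.35996890e+00,  2.76561207e-01,  1.50595171e+00, -1.27010617e-06,
        1.36069090e+00, -1.20988228e-01]), 'joint_vel': array([ 8.50915954e-05, -2.11019074e-03, -3.19046012e-03,  1.54493725e-03,
        6.57124236e-05, -5.82486161e-04]), 'effort': array([ 1.35818471e-03, -4.05455697e+01, -2.37779778e+01,  7.02691893e-02,
        2.99466122e-02, -3.85143539e-05]), 'position': array([ 0.18721224, -0.54316427,  0.20469628]), 'ee_rot': array([[ 9.45452380e-01,  3.25760161e-01, -3.38382672e-04],
       [ 3.25760280e-01, -9.45451087e-01,  1.57523540e-03],
       [ 1.93224672e-04, -1.59954169e-03, -9.99998702e-01]]), 'ft_force': array([-1.44648203,  0.03035746, -0.40126523]), 'wrist_torque': array([-0.06373972,  0.02377526,  0.04089569]), 'finger_force': 0.0, 'width': 0.995675566364896} 0.0188
```

View pics/top0.png

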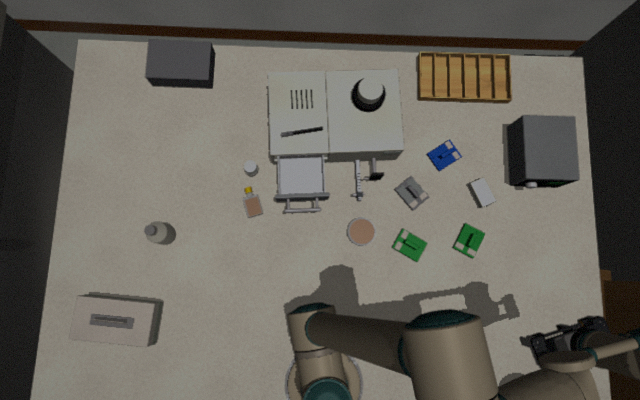

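View pics/scene0.png

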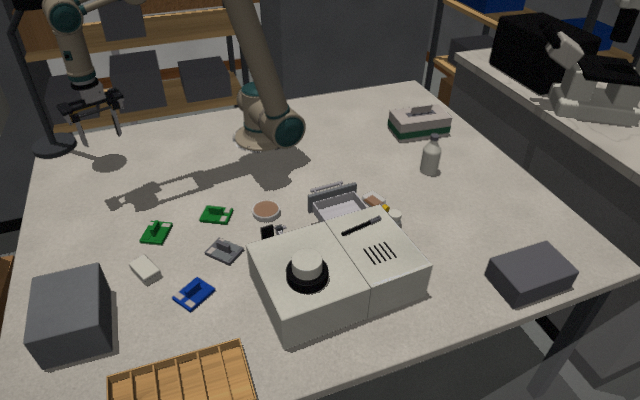

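The top view shows the grey cassette at about (411,193), the open drawer at (302,178), the shutter tab at (376,170) and the rail with its clamp at (359,185). I'll enlarge this area.

```bash
cat > h.py <<'E'
import numpy as np, cv2
from plant import *
def world(cal,px,z):
    """pixels -> world points on heights z"""
    px=np.atleast_2d(np.float64(px)); z=np.broadcast_to(z,len(px))
    r=cv2.undistortPointsIter(px.reshape(-1,1,2),cal["mtx"],np.array([cal["k1"],0,0,0,0.]),None,None,(3,50,1e-10)).reshape(-1,2)
    d=np.c_[r[:,0],-r[:,1],-np.ones(len(r))]@cal["T"][:3,:3].T; o=cal["T"][:3,3]
    return o+d*((z-o[2])/d[:,2])[:,None]
def proj(cal,P):
    R=cal["T"][:3,:3]; c=(np.atleast_2d(P)-cal["T"][:3,3])@R
    return cv2.projectPoints(c*[1,-1,-1],np.zeros(3),np.zeros(3),cal["mtx"],np.array([cal["k1"],0,0,0,0.]))[0].reshape(-1,2)
def crop(im,x0,y0,w,h,k,name):
    cv2.imwrite(name,cv2.resize(im[y0:y0+h,x0:x0+w,::-1],None,fx=k,fy=k,interpolation=cv2.INTER_CUBIC))
E
python3 - <<'E'
from h import *
crop(get_image("top"),260,60,200,150,4,"pics/topc.png")
E
```

```text
(no output)
```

View pics/topc.png

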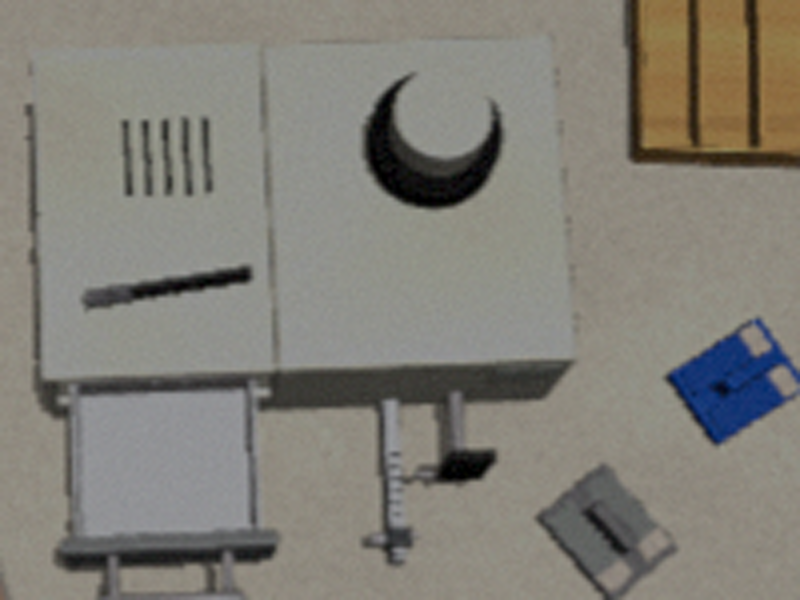

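Run:
```python
from h import *
c=calibration("top")
f=lambda p:(np.array(p)+.5)/4-.5+[260,60]
P=world(c,f([(42,381),(573,360),(551,38),(33,48)]),.12)
print(P.round(4),[np.linalg.norm(P[i]-P[(i+1)%4]).round(4) for i in range(4)])
L=np.array([[0,.2],[0,-.2],[.26,-.2],[.26,.2]])
A=P[:,:2]-P[:,:2].mean(0);B=L-L.mean(0)
M=B.T@A; yaw=np.arctan2(M[0,1]-M[1,0],M[0,0]+M[1,1])
R=np.array([[np.cos(yaw),-np.sin(yaw)],[np.sin(yaw),np.cos(yaw)]])
o=P[:,:2].mean(0)-R@L.mean(0); print("imager",o,yaw)
def loc(px,z): return ((world(c,f(px),z)[:,:2]-o)@R).round(4)
print("handle ends top edge panel",loc([(60,548),(277,540)],.113))
print("tray floor corners",loc([(82,538),(250,530)],.06))
print("tab top",loc([(440,478),(495,465),(441,458),(495,450)],.096))
print("pointer",loc([(415,478)],.038),"blade",loc([(365,541),(410,540)],.038))
k=world(c,f([(538,518),(606,465),(676,547)]),.012);print("cass",k.round(4),np.linalg.norm(k[0]-k[1]),np.linalg.norm(k[1]-k[2]))
d=k[2]-k[1];print("ctr",(k[0]+k[2])/2,"yaw",np.arctan2(d[1],d[0]))
F=world(c,f([(588,504),(628,552)]),.038);print("fin",F,F.mean(0))
```

```text
[[ 0.6632  0.18    0.12  ]
 [ 0.6929 -0.2135  0.12  ]
 [ 0.9478 -0.1975  0.12  ]
 [ 0.9247  0.1986  0.12  ]] [np.float64(0.3946), np.float64(0.2554), np.float64(0.3968), np.float64(0.2622)]
imager [ 0.67743157 -0.01679092] 0.06680164270662464
handle ends top edge panel [[-0.1255  0.1873]
 [-0.125   0.0283]]
tray floor corners [[-0.1088  0.1737]
 [-0.1069  0.0452]]
tab top [[-0.0789 -0.0969]
 [-0.0703 -0.1388]
 [-0.0636 -0.0986]
 [-0.0588 -0.1396]]
pointer [[-0.0657 -0.0868]] blade [[-0.1145 -0.045 ]
 [-0.1149 -0.0801]]
cass [[ 0.5942 -0.2096  0.012 ]
 [ 0.6393 -0.2641  0.012 ]
 [ 0.5743 -0.3193  0.012 ]] 0.07077257126653366 0.08516551378530521
ctr [ 0.58427654 -0.26441019  0.012     ] yaw -2.4377082733728592
fin [[ 0.60137096 -0.24337139  0.038     ]
 [ 0.5642443  -0.27429682  0.038     ]] [ 0.58280763 -0.25883411  0.038     ]
```

Call:
{"method": "move_arm", "body": {
  "steps": [
    [0, 3.1, -0.9, 0, 0],
    [0, 3.1, -0.9, 0, 0],
    [0, 3.1, -0.9, 0, 0],
    [0, 3.1, -0.9, 0, 0],
    [0, 3.1, -0.9, 0, 0],
    [0, 3.1, -0.9, 0, 0],
    [0, 3.1, -0.9, 0, 0],
    [0, 3.1, -0.9, 0, 0],
    [0, 3.1, -0.9, 0, 0],
    [0, 3.1, -0.9, 0, 0]
  ]
}}

```text
time_s: 0.98
position: [0.4521, -0.3563, 0.2052]
ee_rot: [[0.945, 0.326, -0.0], [0.326, -0.945, 0.0], [-0.0, -0.0, -1.0]]
ft_force: [-0.6, -0.6, -0.5]
width: 0.996
finger_force: 0.0
```

Call:
{"method": "move_arm", "body": {
  "steps": [
    [0, 3.1, -0.9, 0, 0],
    [0, 3.1, -0.9, 0, 0],
    [0, 3.1, -0.9, 0, 0],
    [0, 3.1, -0.9, 0, 0],
    [0, 2.6, -1.2, 0, 0],
    [0, 0, 0, 0, -7],
    [0, 0, 0, 0, -7],
    [0, 0, 0, 0, -7],
    [0, 0, 0, 0, 0]
  ]
}}

```text
time_s: 1.73
position: [0.5773, -0.2629, 0.2049]
ee_rot: [[0.764, 0.645, -0.001], [0.645, -0.764, 0.0], [-0.0, -0.001, -1.0]]
ft_force: [0.4, 0.1, 0.2]
width: 0.998
finger_force: 0.0
```

Run:
```python
from h import *
s=telemetry.observe();c=calibration("wrist");print(c["mtx"],c["k1"],c["T"].round(4));im=get_image("wrist")
cv2.imwrite("pics/w1.png",im[:,:,::-1])
print(s["position"],np.arctan2(s["ee_rot"][1,0],s["ee_rot"][0,0]),s["ee_rot"][:,2],s["time_s"])
```

```text
[[352.62658771   0.         312.70495594]
 [  0.         352.62658771 200.08547563]
 [  0.           0.           1.        ]] -0.04573326737862292 [[ 0.6448  0.7341  0.2127  0.6388]
 [-0.7643  0.62    0.1772 -0.2096]
 [-0.0018 -0.2769  0.9609  0.3845]
 [ 0.      0.      0.      1.    ]]
[ 0.57726437 -0.26287761  0.20488292] 0.7009588896975303 [-9.83770082e-04  4.49743529e-04 -9.99999415e-01] 1.7333
```

View pics/w1.png

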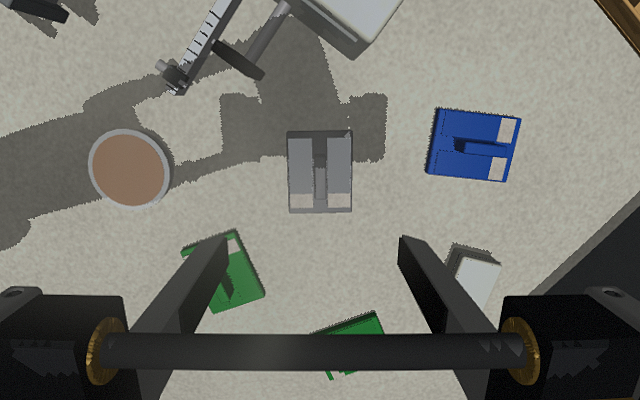

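The cassette lies square in the wrist view. Its plate corners are at (288,132), (352,131), (352,212) and (289,212), with the dish to the left at (131,169).

Run:
```python
from h import *
c=calibration("wrist");s=telemetry.observe()
k=world(c,[(288,132),(352,131),(352,212),(289,212)],.012)
print(k.round(4),k.mean(0),[np.linalg.norm(k[i]-k[(i+1)%4]).round(4) for i in range(4)])
d=(k[0]+k[1]-k[2]-k[3]);print(np.arctan2(d[1],d[0]))
print("tool delta",s["ee_rot"].T@(k.mean(0)-s["position"]))
```

```text
[[ 0.5964 -0.2113  0.012 ]
 [ 0.64   -0.2618  0.012 ]
 [ 0.5736 -0.3208  0.012 ]
 [ 0.5287 -0.2671  0.012 ]] [ 0.58466945 -0.26523647  0.012     ] [np.float64(0.0668), np.float64(0.0888), np.float64(0.07), np.float64(0.0877)]
0.707941794589052
tool delta [0.00444088 0.00657673 0.19302545]
```

Call:
{"method": "move_arm", "body": {
  "steps": [
    [60, 0.4, 0.6, 2.8, -0.4],
    [60, 0, 0, 3, 0],
    [60, 0, 0, 3, 0],
    [60, 0, 0, 3, 0],
    [60, 0, 0, 3, 0],
    [60, 0, 0, 2, 0],
    [60, 0, 0, 1.2, 0],
    [60, 0, 0, 0.7, 0],
    [60, 0, 0, 0, 0]
  ]
}}

```text
time_s: 2.53
position: [0.583, -0.265, 0.0167]
ee_rot: [[0.763, 0.646, -0.003], [0.646, -0.763, 0.002], [-0.001, -0.003, -1.0]]
ft_force: [-0.4, 0.0, -0.8]
width: 0.766
finger_force: 0.0
```

Call:
{"method": "move_arm", "body": {
  "steps": [
    [255, 0, 0, 0, 0],
    [255, 0, 0, 0, 0],
    [255, 0, 0, 0, 0],
    [255, 0, 0, 0, 0],
    [255, 0, 0, 0, 0],
    [255, 0, 0, 0, 0],
    [255, 0, 0, 0, 0],
    [255, 0, 0, 0, 0]
  ]
}}

```text
time_s: 3.2
position: [0.5842, -0.2654, 0.0186]
ee_rot: [[0.761, 0.648, 0.0], [0.648, -0.761, -0.0], [0.0, 0.0, -1.0]]
ft_force: [0.3, -0.0, 0.1]
width: 0.233
finger_force: 0.0
```

Call:
{"method": "move_arm", "body": {
  "steps": [
    [255, 0, 0, 0, 0],
    [255, 0, 0, 0, 0],
    [255, 0, 0, 0, 0],
    [255, 0, 0, 0, 0],
    [255, 0, 0, -0.5, 0],
    [255, 0, 0, -2, 0],
    [255, 0, 0, -3, 0],
    [255, 0, 0, -3, 0],
    [255, 0, 0, -3, 0],
    [255, 0, 0, 0, 0]
  ]
}}

```text
time_s: 4.03
position: [0.5878, -0.2674, 0.1405]
ee_rot: [[0.761, 0.648, 0.011], [0.648, -0.761, -0.006], [0.004, 0.012, -1.0]]
ft_force: [0.6, -0.7, 0.3]
width: 0.124
finger_force: 30.0
```

Run:
```python
from h import *
cv2.imwrite("pics/w2.png",get_image("wrist")[:,:,::-1]);print(telemetry.observe()["finger_force"])
```

```text
29.993791580200195
```

View pics/w2.png

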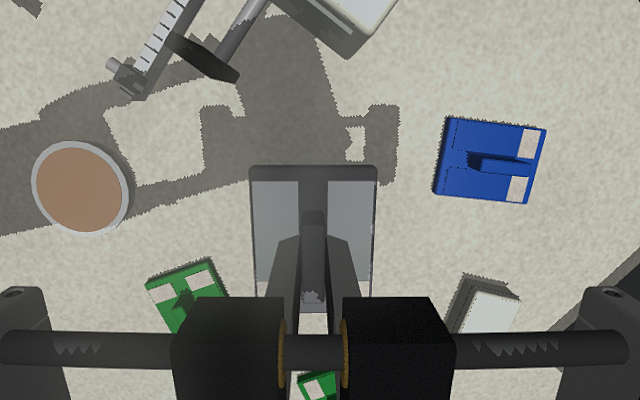

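Gripped at 30 N, with the cassette square and centred in the fingers (front corners at (250,166) and (377,167)). Next I move it above the drawer.

Call:
{"method": "move_arm", "body": {
  "steps": [
    [255, 0, 0, -2.5, 0],
    [255, 0, 0, -3, 0],
    [255, 0, 0, -3, 0],
    [255, 0, 0, -1.5, 0],
    [255, 1.5, -1.5, 0, 0],
    [255, 2, -2, 0, 0],
    [255, 2.5, -2.5, 0, 0],
    [255, 2.5, -2.5, 0, 0],
    [255, 2.5, -2.5, 0, 0],
    [255, 2.5, -2.5, 0, 0]
  ]
}}

```text
time_s: 4.92
position: [0.5983, -0.0734, 0.2315]
ee_rot: [[0.762, 0.648, -0.003], [0.648, -0.762, 0.001], [-0.002, -0.003, -1.0]]
ft_force: [1.6, -0.2, -1.5]
width: 0.125
finger_force: 30.0
```

Call:
{"method": "move_arm", "body": {
  "steps": [
    [255, 2.5, -2.5, 0, 0],
    [255, 2.5, -2.5, 0, 0],
    [255, 2.5, -2.5, 0, 0],
    [255, 2.5, -2.5, 0, 0],
    [255, 1.9, -1.7, 0, 6],
    [255, 0, 0, 0, 6],
    [255, 0, 0, 0, 6],
    [255, 0, 0, 0, 6],
    [255, 0, 0, 0, 6],
    [255, 0, 0, 0, 6.6]
  ]
}}

```text
time_s: 5.75
position: [0.6131, 0.0914, 0.2314]
ee_rot: [[0.998, 0.062, -0.004], [0.062, -0.998, -0.0], [-0.004, 0.0, -1.0]]
ft_force: [-0.3, -0.2, 0.1]
width: 0.126
finger_force: 30.0
```

Call:
{"method": "move_arm", "body": {
  "steps": [
    [255, 0, 0, 0, 0],
    [255, 0, 0, 0, 0]
  ]
}}

```text
time_s: 5.92
position: [0.6134, 0.0912, 0.2319]
ee_rot: [[0.998, 0.069, -0.003], [0.069, -0.998, -0.0], [-0.003, -0.0, -1.0]]
ft_force: [-0.0, 0.3, -0.7]
width: 0.124
finger_force: 30.0
```

Run:
```python
from h import *
s=telemetry.observe();print(calibration("wrist")["T"].tolist())
cv2.imwrite("pics/w3.png",get_image("wrist")[:,:,::-1]);print(s["finger_force"],s["position"],s["ee_rot"])
```

```text
[[0.06916917299528484, 0.9579063274829109, 0.2786235691310922, 0.6939988394159161], [-0.997604900307604, 0.06633342311005158, 0.019604587747675543, 0.09839140352806926], [0.0002973035515868931, -0.2793122710277925, 0.9602002743510819, 0.4113261094666617], [0.0, 0.0, 0.0, 1.0]]
29.994055330753326 [0.61344489 0.09116364 0.23194377] [[ 9.97583873e-01  6.94151419e-02 -2.82035434e-03]
 [ 6.94149629e-02 -9.97587859e-01 -1.61422183e-04]
 [-2.82475639e-03 -3.47426255e-05 -9.99996010e-01]]
```

View pics/w3.png

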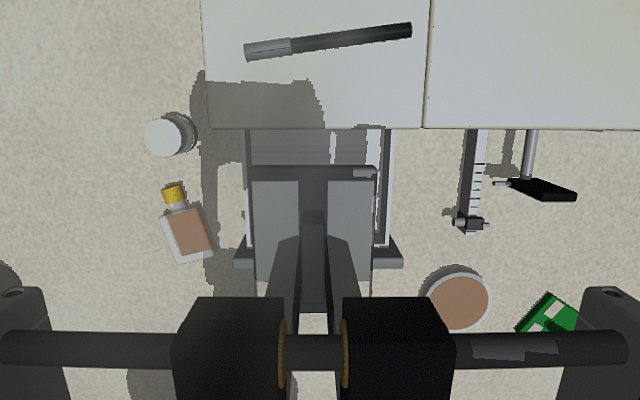

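The front top edge runs from (208,129) to (604,129). The panel's back top corners are near (243,247) and (391,247), its right end is at (403,267), the pointer tip is at (495,184) and the blade is at (488,224).

Run:
```python
from h import *
c=calibration("wrist");s=telemetry.observe()
e=world(c,[(208,129),(425,128),(604,129)],.12);print(e)
d=e[0]-e[2];print("yaw",np.arctan2(-d[0],d[1]))
yaw=0.067;R=np.array([[np.cos(yaw),-np.sin(yaw)],[np.sin(yaw),np.cos(yaw)]])
o=np.array([.67743,-.01679]);L=lambda p,z:((world(c,p,z)[:,:2]-o)@R).round(4)
print("front edge",((e[:,:2]-o)@R).round(4))
print("panel back z.113",L([(243,247),(391,247)],.113),"panel front",L([(235,268),(403,267)],.113))
print("tray walls z.09",L([(246,200),(388,200)],.09),"pointer,blade",L([(495,184),(488,224)],.038))
print("tcp",(s["position"][:2]-o)@R)
k=world(c,[(250,166),(377,167)],s["position"][2]-.0187+.012);print("cass front",(k-s["position"])@s["ee_rot"])
```

```text
[[ 0.6641377   0.18206119  0.12      ]
 [ 0.67721393  0.00498041  0.12      ]
 [ 0.68869328 -0.14803249  0.12      ]]
yaw 0.074252972028166
front edge [[ 1.000e-04  1.993e-01]
 [ 1.200e-03  2.170e-02]
 [ 2.500e-03 -1.317e-01]]
panel back z.113 [[-0.1074  0.1775]
 [-0.1072  0.0413]] panel front [[-0.1289  0.1863]
 [-0.1276  0.0287]]
tray walls z.09 [[-0.0691  0.1769]
 [-0.0688  0.0418]] pointer,blade [[-0.0653 -0.0876]
 [-0.1121 -0.0864]]
tcp [-0.05642167  0.1119399 ]
cass front [[ 0.04574662 -0.0351735   0.00660077]
 [ 0.04518864  0.03286786  0.00660232]]
```

Call:
{"method": "move_arm", "body": {
  "steps": [
    [255, 0.2, -0.1, 1, 0],
    [255, 0, 0, 2, 0],
    [255, 0, 0, 2, 0],
    [255, 0, 0, 2, 0],
    [255, 0, 0, 2, 0],
    [255, 0, 0, 2, 0],
    [255, 0, 0, 1.5, 0],
    [255, 0, 0, 1.3, 0],
    [255, 0, 0, 0.7, 0],
    [255, 0, 0, 0, 0]
  ]
}}

```text
time_s: 6.8
position: [0.6145, 0.0922, 0.086]
ee_rot: [[0.998, 0.067, -0.004], [0.067, -0.998, -0.0], [-0.004, -0.0, -1.0]]
ft_force: [0.1, -0.2, -0.3]
width: 0.128
finger_force: 30.0
```

Call:
{"method": "move_arm", "body": {
  "steps": [
    [255, 0, 0, 0.2, 0],
    [255, 0, 0, 0.2, 0],
    [255, 0, 0, 0.2, 0],
    [255, 0, 0, 0, 0],
    [255, 0, 0, 0, 0]
  ]
}}

```text
time_s: 7.22
position: [0.6164, 0.0923, 0.0829]
ee_rot: [[0.998, 0.067, 0.001], [0.067, -0.998, -0.0], [0.001, 0.0, -1.0]]
ft_force: [-0.6, 0.5, -0.6]
width: 0.125
finger_force: 30.0
```

Call:
{"method": "move_arm", "body": {
  "steps": [
    [255, 0, 0, 0.1, 0],
    [255, 0, 0, 0.1, 0],
    [255, 0, 0, 0.1, 0],
    [255, 0, 0, 0, 0],
    [255, 0, 0, 0, 0]
  ]
}}

```text
time_s: 7.63
position: [0.6161, 0.0922, 0.0794]
ee_rot: [[0.998, 0.066, -0.0], [0.066, -0.998, -0.0], [-0.0, 0.0, -1.0]]
ft_force: [-1.3, 0.3, -1.0]
width: 0.122
finger_force: 30.0
```

Call:
{"method": "move_arm", "body": {
  "steps": [
    [255, 0, 0, 0.1, 0],
    [255, 0, 0, 0, 0],
    [255, 0, 0, 0, 0]
  ]
}}

```text
time_s: 7.88
position: [0.6163, 0.0923, 0.0785]
ee_rot: [[0.998, 0.066, 0.0], [0.066, -0.998, -0.0], [0.0, 0.0, -1.0]]
ft_force: [0.7, 0.1, 0.5]
width: 0.122
finger_force: 30.0
```

Call:
{"method": "move_arm", "body": {
  "steps": [
    [255, 0, 0, 0.1, 0],
    [255, 0, 0, 0, 0],
    [255, 0, 0, 0, 0]
  ]
}}

```text
time_s: 8.13
position: [0.6165, 0.0923, 0.0784]
ee_rot: [[0.998, 0.067, 0.001], [0.067, -0.998, -0.0], [0.001, 0.0, -1.0]]
ft_force: [-1.4, 0.1, 5.3]
width: 0.12
finger_force: 30.0
```

Call:
{"method": "move_arm", "body": {
  "steps": [
    [255, 0, 0, 0.1, 0],
    [255, 0, 0, 0, 0],
    [255, 0, 0, 0, 0]
  ]
}}

```text
time_s: 8.38
position: [0.6173, 0.0924, 0.0784]
ee_rot: [[0.998, 0.066, 0.003], [0.066, -0.998, 0.0], [0.003, 0.0, -1.0]]
ft_force: [-1.1, 0.0, 9.5]
width: 0.125
finger_force: 30.0
```

Touchdown at TCP z 0.0784, just as predicted. Next I release, rise, and look.

Call:
{"method": "move_arm", "body": {
  "steps": [
    [255, 0, 0, -0.15, 0],
    [130, 0, 0, 0, 0],
    [130, 0, 0, 0, 0],
    [130, 0, 0, 0, 0],
    [130, 0, 0, 0, 0],
    [130, 0, 0, 0, 0],
    [130, 0, 0, 0, 0],
    [130, 0, 0, 0, 0],
    [130, 0, 0, -0.5, 0],
    [130, 0, 0, -1.5, 0]
  ]
}}

```text
time_s: 9.22
position: [0.6144, 0.0922, 0.0962]
ee_rot: [[0.998, 0.066, -0.005], [0.066, -0.998, -0.0], [-0.005, -0.0, -1.0]]
ft_force: [-0.3, 0.7, -0.5]
width: 0.489
finger_force: 0.0
```

Call:
{"method": "move_arm", "body": {
  "steps": [
    [130, 0, 0, -2, 0],
    [130, 0, 0, -3, 0],
    [130, 0, 0, -3, 0],
    [130, 0, 0, -3, 0],
    [130, 0, 0, -1, 0],
    [130, 0, 0, 0, 0]
  ]
}}

```text
time_s: 9.72
position: [0.618, 0.0924, 0.2215]
ee_rot: [[0.998, 0.066, 0.007], [0.066, -0.998, 0.0], [0.007, 0.0, -1.0]]
ft_force: [0.1, -0.2, -0.2]
width: 0.487
finger_force: 0.0
```

Run:
```python
from h import *
s=telemetry.observe()
cv2.imwrite("pics/w4.png",get_image("wrist")[:,:,::-1]);print(s["width"],s["position"])
```

```text
0.48666593041943834 [0.6180386  0.09236819 0.22145621]
```

View pics/w4.png

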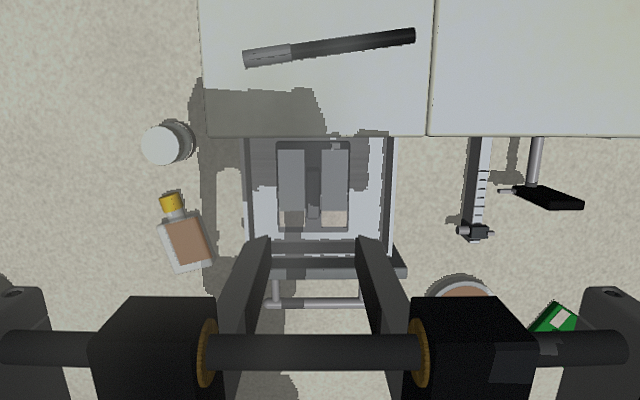

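The cassette lies flat inside the tray, with its plate from (277,140) to (349,231) clear of all the walls. The handle bar is at (318,303). I'll back off, lower in front of the handle and push.

Call:
{"method": "move_arm", "body": {
  "steps": [
    [255, -2, 0, 0, 0],
    [255, -3, 0, 0, 0],
    [255, -3, 0, 0, 0],
    [255, -3, 0, 0, 0],
    [255, -3, 0, 0, 0],
    [255, -1, 0, 0, 0],
    [255, 0, 0, 0, 0],
    [255, 0, 0, 2, 0],
    [255, 0, 0, 3, 0],
    [255, 0, 0, 3, 0]
  ]
}}

```text
time_s: 10.6
position: [0.4689, 0.0824, 0.1369]
ee_rot: [[0.998, 0.066, 0.003], [0.066, -0.998, 0.0], [0.003, 0.0, -1.0]]
ft_force: [1.4, -1.1, 0.1]
width: 0.003
finger_force: 0.0
```

Call:
{"method": "move_arm", "body": {
  "steps": [
    [255, 0, 0, 3, 0],
    [255, 0, 0, 2.3, 0],
    [255, 0, 0, 0.7, 0],
    [255, 0, 0, 0, 0],
    [255, 0, 0, 0, 0]
  ]
}}

```text
time_s: 11.02
position: [0.4678, 0.0823, 0.0778]
ee_rot: [[0.998, 0.066, 0.0], [0.066, -0.998, -0.0], [0.0, 0.0, -1.0]]
ft_force: [-0.4, 0.0, 1.2]
width: 0.008
finger_force: 0.0
```

Call:
{"method": "move_arm", "body": {
  "steps": [
    [255, 0.7, 0, 0, 0],
    [255, 0.7, 0, 0, 0],
    [255, 0.7, 0, 0, 0],
    [255, 0.7, 0, 0, 0],
    [255, 0.8, 0, 0, 0],
    [255, 0.9, 0, 0, 0],
    [255, 1, 0, 0, 0],
    [255, 1, 0, 0, 0],
    [255, 1, 0, 0, 0],
    [255, 1, 0, 0, 0]
  ]
}}

```text
time_s: 11.85
position: [0.5524, 0.0882, 0.0779]
ee_rot: [[0.998, 0.066, -0.0], [0.066, -0.998, 0.0], [-0.0, -0.0, -1.0]]
ft_force: [-1.9, 0.8, 1.8]
width: 0.003
finger_force: 1.0
```

Call:
{"method": "move_arm", "body": {
  "steps": [
    [255, 1, 0, 0, 0],
    [255, 1, 0, 0, 0],
    [255, 1, 0, 0, 0],
    [255, 0.8, 0, 0, 0],
    [255, 0.6, 0, 0, 0],
    [255, 0.4, 0, 0, 0],
    [255, 0.2, 0, 0, 0],
    [255, 0, 0, 0, 0]
  ]
}}

```text
time_s: 12.52
position: [0.6019, 0.0911, 0.0778]
ee_rot: [[0.998, 0.067, 0.001], [0.067, -0.998, -0.001], [0.001, 0.001, -1.0]]
ft_force: [0.0, -0.0, 0.8]
width: 0.005
finger_force: 0.0
```

Call:
{"method": "move_arm", "body": {
  "steps": [
    [255, 0.2, 0, 0, 0],
    [255, 0.2, 0, 0, 0],
    [255, 0.2, 0, 0, 0],
    [255, 0, 0, 0, 0],
    [255, 0, 0, 0, 0]
  ]
}}

```text
time_s: 12.93
position: [0.6075, 0.0915, 0.078]
ee_rot: [[0.998, 0.066, 0.001], [0.066, -0.998, -0.0], [0.001, 0.0, -1.0]]
ft_force: [-1.5, 0.1, -0.4]
width: 0.005
finger_force: 0.3
```

Call:
{"method": "move_arm", "body": {
  "steps": [
    [255, 0.2, 0, 0, 0],
    [255, 0.1, 0, 0, 0],
    [255, 0, 0, 0, 0],
    [255, 0, 0, 0, 0]
  ]
}}

```text
time_s: 13.27
position: [0.6082, 0.0916, 0.078]
ee_rot: [[0.998, 0.067, -0.004], [0.067, -0.998, -0.001], [-0.004, 0.0, -1.0]]
ft_force: [-5.6, -0.9, 3.2]
width: 0.006
finger_force: 2.6
```

Call:
{"method": "move_arm", "body": {
  "steps": [
    [255, 0.2, 0, 0, 0],
    [255, 0, 0, 0, 0],
    [255, 0, 0, 0, 0]
  ]
}}

```text
time_s: 13.52
position: [0.6082, 0.0916, 0.078]
ee_rot: [[0.998, 0.067, -0.008], [0.067, -0.998, -0.001], [-0.008, 0.001, -1.0]]
ft_force: [-8.5, -1.3, 6.1]
width: -0.0
finger_force: 4.4
```

The drawer has hit its stop with local x as expected. I'll retreat, rise, move over to the shutter tab and turn 90°.

Call:
{"method": "move_arm", "body": {
  "steps": [
    [255, -1, 0, 0, 0],
    [255, -2, 0, 0, 0],
    [255, -0.5, 0, 0, 0],
    [255, 0, 0, -2, 0],
    [255, 0, 0, -3, 0],
    [255, 0, 0, -3, 0],
    [255, 0, 0, -3, 0],
    [255, 0, 0, -2, 0],
    [80, 0, 2, 0, 0],
    [80, 0, 3, 0, 0]
  ]
}}

```text
time_s: 14.35
position: [0.5828, 0.0415, 0.2106]
ee_rot: [[0.998, 0.07, 0.007], [0.07, -0.998, 0.001], [0.007, -0.001, -1.0]]
ft_force: [1.2, -0.3, -1.4]
width: 0.112
finger_force: 0.0
```

Call:
{"method": "move_arm", "body": {
  "steps": [
    [80, 0.7, 3, 0, 0],
    [80, 0.7, 3, 0, 0],
    [80, 0.7, 3, 0, 0],
    [80, 0.7, 3, 0, 0],
    [80, 0, 3, 0, 0],
    [80, 0, 2, 0, 0],
    [80, 0, 1.3, 0, 0],
    [80, 0, 0, 0, -6],
    [80, 0, 0, 0, -6],
    [80, 0, 0, 0, -6]
  ]
}}

```text
time_s: 15.18
position: [0.6213, -0.1411, 0.2081]
ee_rot: [[0.927, 0.376, 0.002], [0.376, -0.927, 0.0], [0.002, 0.001, -1.0]]
ft_force: [0.8, -0.3, 0.3]
width: 0.683
finger_force: 0.0
```

Call:
{"method": "move_arm", "body": {
  "steps": [
    [80, 0, 0, 0, -7],
    [80, 0, 0, 0, -7],
    [80, 0, 0, 0, -7],
    [80, 0, 0, 0, -7],
    [80, 0, 0, 0, -7],
    [80, 0, 0, 0, -7],
    [80, 0, 0, 0, -7],
    [80, 0, 0, 0, -7],
    [80, 0, 0, 0, -7],
    [80, 0, 0, 0, -7]
  ]
}}

```text
time_s: 16.02
position: [0.6214, -0.1404, 0.2083]
ee_rot: [[-0.038, 0.999, 0.002], [0.999, 0.038, -0.0], [-0.0, 0.002, -1.0]]
ft_force: [-0.7, -0.3, -0.1]
width: 0.681
finger_force: 0.0
```

Call:
{"method": "move_arm", "body": {
  "steps": [
    [80, 0, 0, 0, -2],
    [80, 0, 0, 0, 0],
    [80, 0, 0, 0, 0]
  ]
}}

```text
time_s: 16.27
position: [0.6211, -0.1405, 0.2082]
ee_rot: [[-0.066, 0.998, 0.001], [0.998, 0.066, -0.0], [-0.0, 0.001, -1.0]]
ft_force: [-0.2, 0.3, 0.5]
width: 0.689
finger_force: 0.0
```

Run:
```python
from h import *
s=telemetry.observe()
cv2.imwrite("pics/w5.png",get_image("wrist")[:,:,::-1]);im=get_image("top");crop(im,260,60,150,150,4,"pics/t5.png");print(s["width"],s["position"],s["ee_rot"])
yaw=0.069;R=np.array([[np.cos(yaw),-np.sin(yaw)],[np.sin(yaw),np.cos(yaw)]]);print((s["position"][:2]-[.67743,-.01679])@R)
```

```text
0.6894279973595512 [ 0.62110915 -0.14053558  0.20818111] [[-6.57873063e-02  9.97833018e-01  1.13911264e-03]
 [ 9.97833655e-01  6.57874547e-02 -9.32568366e-05]
 [-1.67994072e-04  1.13050982e-03 -9.99999347e-01]]
[-0.0647185  -0.11956806]
```

View pics/w5.png

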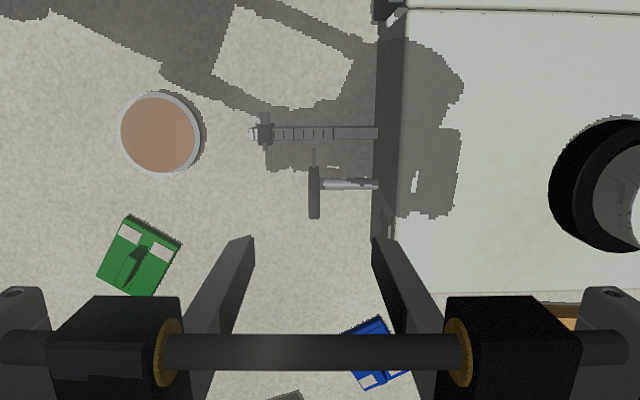

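The drawer panel is flush against the box at (385,12). The tab's top is at (314,192), the pointer tip is at (314,151), and the blade on its clamp is at about (265,142).

Run:
```python
from h import *
crop(cv2.imread("pics/w5.png")[:,:,::-1],235,90,130,100,6,"pics/w5c.png")
c=calibration("wrist");s=telemetry.observe()
yaw=0.069;R=np.array([[np.cos(yaw),-np.sin(yaw)],[np.sin(yaw),np.cos(yaw)]]);L=lambda p,z:((world(c,p,z)[:,:2]-[.67743,-.01679])@R).round(4)
print("tab",L([(314,167),(314,217)],.096),"ptr,blade",L([(314,151),(265,142)],.038))
```

```text
tab [[-0.064  -0.0926]
 [-0.0641 -0.1368]] ptr,blade [[-0.0639 -0.0873]
 [-0.1122 -0.0782]]
```

View pics/w5c.png

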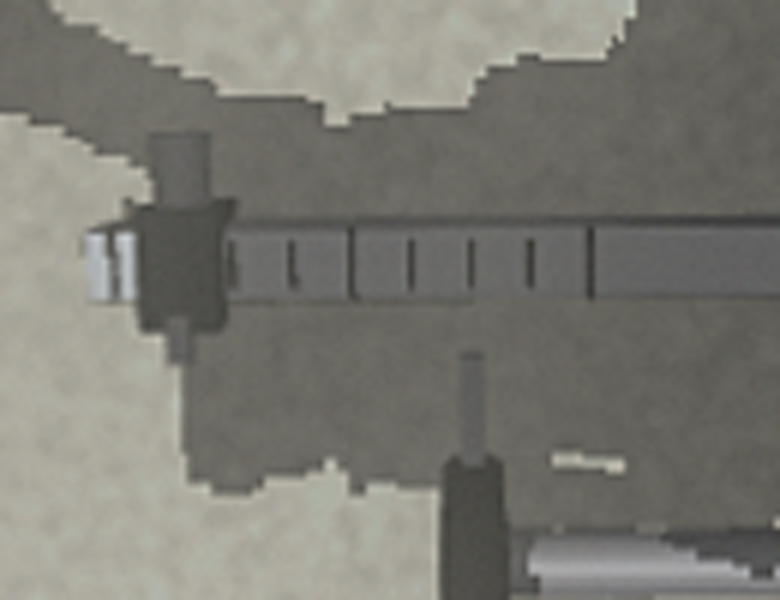

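Run:
```python
from h import *
c=calibration("wrist")
yaw=0.069;R=np.array([[np.cos(yaw),-np.sin(yaw)],[np.sin(yaw),np.cos(yaw)]]);L=lambda p,z:((world(c,p,z)[:,:2]-[.67743,-.01679])@R).round(4)
for z in (.03,.04,.05,.06,.07,.08): print(z,L([(350,185)],z))
im=cv2.imread("pics/w5.png");print(im[172:200,350].mean(1).round())
```

```text
0.03 [[-0.0264 -0.1241]]
0.04 [[-0.0275 -0.1216]]
0.05 [[-0.0285 -0.1192]]
0.06 [[-0.0296 -0.1168]]
0.07 [[-0.0307 -0.1144]]
0.08 [[-0.0317 -0.112 ]]
[ 95.  96.  94.  97.  95.  94.  81.  69.  76. 108. 143. 153. 166. 160.
 140. 131. 111. 134. 176. 173. 167. 164. 162. 160. 163. 161. 167. 170.]
```

Call:
{"method": "move_arm", "body": {
  "steps": [
    [80, 0, 0, 2, 0],
    [80, 0, 0, 3, 0],
    [80, 0, 0, 3, 0],
    [80, 0, 0, 2.5, 0],
    [80, 0, 0, 2, 0],
    [80, 0, 0, 1, 0],
    [80, 0, 0, 0.6, 0],
    [80, 0, 0, 0.2, 0],
    [80, 0, 0, 0, 0]
  ]
}}

```text
time_s: 17.12
position: [0.6213, -0.1411, 0.0655]
ee_rot: [[-0.066, 0.998, 0.001], [0.998, 0.066, -0.0], [-0.0, 0.001, -1.0]]
ft_force: [-0.2, -0.6, 1.2]
width: 0.69
finger_force: 0.0
```

Call:
{"method": "move_arm", "body": {
  "steps": [
    [255, 0, 0, 0, 0],
    [255, 0, 0, 0, 0],
    [255, 0, 0, 0, 0],
    [255, 0, 0, 0, 0],
    [255, 0, 0, 0, 0],
    [255, 0, 0, 0, 0],
    [255, 0, 0, 0, 0],
    [255, 0, 0, 0, 0],
    [255, 0, 0, 0, 0],
    [255, 0, 0, 0, 0]
  ]
}}

```text
time_s: 17.95
position: [0.6222, -0.1409, 0.065]
ee_rot: [[-0.067, 0.998, 0.003], [0.998, 0.067, -0.0], [-0.0, 0.003, -1.0]]
ft_force: [5.3, 0.7, -2.8]
width: 0.105
finger_force: 30.0
```

Call:
{"method": "move_arm", "body": {
  "steps": [
    [255, 0, -0.4, 0, 0],
    [255, 0, -0.6, 0, 0],
    [255, 0, -0.7, 0, 0],
    [255, 0, -0.7, 0, 0],
    [255, 0, -0.7, 0, 0],
    [255, 0, -0.7, 0, 0],
    [255, 0, -0.5, 0, 0],
    [255, 0, -0.3, 0, 0],
    [255, 0, 0, 0, 0],
    [255, 0, 0, 0, 0]
  ]
}}

```text
time_s: 18.78
position: [0.5785, -0.1441, 0.065]
ee_rot: [[-0.066, 0.998, 0.007], [0.998, 0.066, -0.0], [-0.001, 0.007, -1.0]]
ft_force: [10.6, 1.0, -6.0]
width: 0.105
finger_force: 30.0
```

Run:
```python
from h import *
s=telemetry.observe();im=get_image("wrist");cv2.imwrite("pics/w6.png",im[:,:,::-1])
w=cv2.resize(im[:,:,::-1],(400,250));b=cv2.resize(im[50:250,220:420,::-1],(600,600),interpolation=cv2.INTER_CUBIC)
cv2.imwrite("pics/w6c.png",b)
yaw=0.069;R=np.array([[np.cos(yaw),-np.sin(yaw)],[np.sin(yaw),np.cos(yaw)]]);print((s["position"][:2]-[.67743,-.01679])@R)
```

```text
[-0.10749244 -0.12019277]
```

View pics/w6c.png

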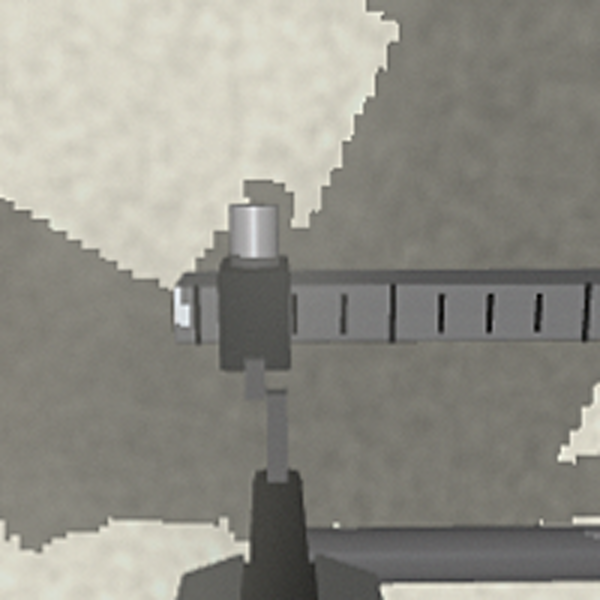

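The pointer tip is at (312.3,181) and the blade tip at (305,182), so the pointer still has a few millimetres to go.

Run:
```python
from h import *
c=calibration("wrist")
p=world(c,[(220+276.5/3,181),(220+255/3,181)],.038);print(p,np.linalg.norm(p[0]-p[1]))
```

```text
[[ 0.57594215 -0.10959715  0.038     ]
 [ 0.57165036 -0.10987452  0.038     ]] 0.004300752202344932
```

Call:
{"method": "move_arm", "body": {
  "steps": [
    [255, 0, -0.2, 0, 0],
    [255, 0, -0.2, 0, 0],
    [255, 0, -0.05, 0, 0],
    [255, 0, 0, 0, 0],
    [255, 0, 0, 0, 0],
    [255, 0, 0, 0, 0],
    [255, 0, 0, 0, 0]
  ]
}}

```text
time_s: 19.42
position: [0.5744, -0.1444, 0.065]
ee_rot: [[-0.066, 0.998, 0.008], [0.998, 0.066, -0.0], [-0.001, 0.008, -1.0]]
ft_force: [9.7, 1.6, -5.8]
width: 0.103
finger_force: 30.0
```

Run:
```python
from h import *
s=telemetry.observe();im=get_image("wrist")
a=cv2.resize(im[100:250,240:390,::-1],(600,600),interpolation=cv2.INTER_CUBIC)
t=get_image("top")[60:210,260:310]
b=cv2.resize(t[:,:,::-1],(200,600),interpolation=cv2.INTER_CUBIC)
cv2.imwrite("pics/w7c.png",np.hstack([a,b]))
print(s["position"],s["finger_force"],s["ft_force"],np.abs(s["joint_vel"]).max())
```

```text
[ 0.57444989 -0.14437661  0.0650171 ] 30.023686587810516 [ 9.72601476  1.63519715 -5.81036142] 0.0012911335595064996
```

View pics/w7c.png

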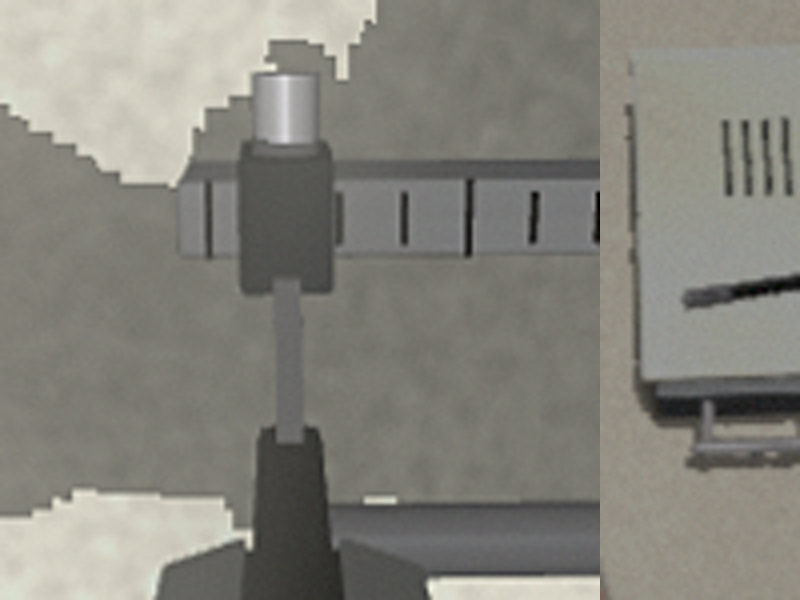

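The pointer and blade now form one line at x≈288 in the crop, and the drawer is shut with its handle close to the face. I'm handing the job in.

```bash
python3 -c "
from plant import *
print(manip.job_done())"
```

```text
the job is handed in; nothing more can be done
None
```

I handed the job in at about 19.5 s: the cassette was set flat in the drawer and released, the drawer is pushed shut to its stop, and the gripper is holding the shutter tab with the pointer in line with the index mark in the last image; no verdict came back.

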